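# Seat and clamp the lugged lid of a cold-room canister

### The arm

A 6-joint arm with a two-finger parallel gripper is mounted at the origin on the work surface. World frame = base frame: x ahead of the robot, y to its left, z up, the work surface at z = 0. Lengths are in mm, angles in rad, forces in N, time in s.
With the tool pointing down it reaches from about 300 to 775 mm from the base axis. Payload 14.6 kg.
Tool frame: the origin (TCP) lies at the very end of the fingers, on their centre line; the grasp point (between the pads) lies 19 mm behind it (manip.grip_point_offset is the distance from the TCP to the grasp point, in mm); z points along the fingers, y is the line along which they close (so a half turn about z gives the same grasp; the last joint's range is limited). The gripper opens to 94 mm and grips with 3 to 60 N. Pads are 16 mm wide; open, the fingers measure 119 mm over their backs; the gripper's body (75 mm by 177 mm) begins 78 mm behind the grasp point.
Start: joints at [1.095, 0.3, 1.521, -0, 1.321, -0.067], TCP at [218.626, 504.67, 205.446] pointing down, gripper open.
Joint ranges: [-3.03, 3.03], [-0.79, 2.21], [0.23, 2.52], [-1.04, 4.18], [0, 3.07], [-2.55, 2.55]. Speed limits (rad/s): [2.22, 2.22, 2.57, 3.14, 3.14, 3.14].

### API

Orientations are given as [roll, pitch, yaw] about the fixed x, y, z axes, in that order (R = Rz(yaw) Ry(pitch) Rx(roll)).
In Python, from cell import telemetry, eyes, manip gives the robot as it stands.
- The arm moves only by the tool play_rows, never from a script. Its arguments are lists of equal length, an entry for each row: "translation": the shift along the world's x, y, z in m, a list of three; "yaw": the turn about the world's z in rad. A call has 1 to 12 rows; each row is the pose to reach, as a shift and turn from the pose commanded when the call began; what a row does not reach only later rows make up. A row lasts 1/8 s, in which the tool goes at most 62.5 mm and 10.7 degrees, less where a joint would pass 70% of its speed; a pose out of reach is approached as far as the arm can. A call with a gripper value outside its range is refused whole. "hand" is the opening, from 0 (shut) to 1 (fully open), set as the call begins (left out, the last holds). The fingers move at their own pace and stop on an object; "force" is the grip in N (left out, the last holds). Time passes only in rows, so rows that repeat a pose let the fingers close. It gives the time, the measured TCP pose, the force, the opening and the grip force at its end, in the units of the state.
- telemetry.read_state(): the state, without advancing time (a new reading comes with each control period).
- eyes.camera(name): name is "scene" or "top" or "wrist"; returns a dict with "pixels" (384x512x3 uint8, red, green, blue), "fx", "fy", "cx", "cy" (pixels), "dist_coeffs" ([k1, k2, p1, p2, k3] as OpenCV has them; the pictures are not rectified), "cam_to_world" (4x4, takes a point from camera to world coordinates); the wrist camera has in their place "T_tool_cam" (4x4, takes a point from camera to tool coordinates, whose origin is the TCP and whose axes are the flange's). Camera axes: x right, y up, looking along -z (the intrinsics and any distortion apply to the point x, -y, -z); pixel columns grow to the right and rows downward; lengths in mm; the calibration is good to about 2 mm. A picture is of the moment at which its call begins: read the wrist's pose just before it. There is no depth.
- manip.sign_off(): hands the job in; it is judged then, once.
The state is a dict: "clock": time; "joints": joint angles; "qd": joint speeds; "effort": joint torques, N m; "eef_pos": TCP position; "eef_rot": TCP orientation; "wrist_force": force on the tool from outside, world axes, zero at the start; "moment": the same for the moment, N m; "finger_gap": finger opening in mm; "finger_force": force on a finger pad.
Only numpy, scipy, OpenCV 4.12 (cv2) and the standard library are available. Lean on these libraries where they do the work, as an engineer would, in place of code of your own. Each camera call takes 0.05 s, during which the arm holds its last target. There are 200 camera calls.

### The job

The canister's lid is on but riding high on its lugs. Turn it by its handle until the lugs drop into the hidden notches and the lid sits fully home, then swing the rim clamp all the way over the lid and let go. Leave the jar, the white tub and the cheese beside it where they are.

Things in the scene. Friction and masses are not known exactly. Their poses are not given: they have to be found in the camera images.
- rim (a point): Centre of the mouth of the fixed metal canister (184 mm across), in the plane of its rim, 130 mm above the table; z up. Hidden under the lid, the mouth has a fixed collar with four notches 90 degrees apart, each 9 to 13 mm wider than a lug. The notches' angle differs every time and shows in no listed pose: it has to be felt.
- lid_grip (a point): Centre (half-way up, on the lid's axis) of the lid's black upright grip: a fin 80 mm long along x, 18 mm wide along y, 45 mm tall along z. At the start it is about 42 mm above point rim; with the lid home, 30 mm (a drop of 12 mm), and the lugs then stop the lid from turning. Either sense of turning works: the next notch is 10 to 80 degrees away both ways.
- lid_disc (a point): Centre of the top of the lid's steel disc (170 mm across, 8 mm thick), 22.5 mm below point lid_grip. Beneath it a 121 mm plug centres the loose lid with 2.5 mm of play, and four lugs 12 mm tall, 90 degrees apart, ride on the collar until they meet the notches. Weight about 0.6 kg: over the notches it drops when let go, or with a light push down while held.
- clamp (a joint): Rim clamp's angle about its upright pivot (rad), growing anticlockwise from above. -0.35 to 0.25 at the start: clear of the lid, along the rim. 1.57: over the lid, pointing at its axis; a stop ends the swing at 1.62. Stays where left; 2 to 3 N at the knob move it. It passes 3 mm above the disc of a lid that is home, and a lid riding high blocks it.
- clamp_knob (a point): A point on the axis of the clamp's upright black knob (20 mm across), 17 mm below its top, 44 mm from the pivot, 41 mm above the rim plane. The clamp's arm, a dark steel bar, reaches 62 mm from the pivot, is 20 mm wide, and its top is 21 mm below this point. Swung over the lid, the knob is 66 mm from the lid's axis.
- clamp_pivot (a point): A point on the clamp's upright pivot axis, at the same height as point clamp_knob, 110 mm from the canister's axis.
- jar: Bystander: a jar with a steel cap, 68 mm across and 105 mm tall, near the canister; origin at the centre of its underside.
- deli: Bystander: an empty white plastic tub, 100 mm across at the rim and 75 mm tall, near the canister; origin at the centre of its underside.
- cheese: Bystander: a wrapped yellow cheese block, 150 x 75 x 60 mm, near the canister; origin at the centre of its underside.
Mind the look-alikes: they are no part of the job. What is shaped like the part that bears lid_grip but yellow is not meant.

How it is judged:
By the outcome, as a careful person would: the job done as asked, in the order asked, and still so for the second after the job is handed in, with the robot touching nothing.
It also fails if it takes over 58 s, if anything falls off the work surface, if the arm or the gripper's body presses on something with over 40 N, if the wrist force passes 120 N, or if a joint passes its speed limit or range.

## Working session

There is one attempt and no reset: what is moved stays moved. The work goes in short steps, Python scripts to look and compute and a tool call to move; the robot and the scene stay as the last step left them, time stands still between calls to the robot, and variables do not carry over. Pictures are saved under pics/ and viewed, at most 10 in all, crops included, and the job is handed in when it is done.

Besides the shell and the picture viewer there is one more tool, called after "Call:" as name(argument=value, ...), one argument or row to a line, values as JSON. play_rows: Moves the arm, as the interface text tells. Its arguments: {"type":"object","properties":{"translation":{"type":"array","items":{"type":"array","items":{"type":"number"}}},"yaw":{"type":"array","items":{"type":"number"}},"hand":{"type":"number"},"force":{"type":"number"}},"required":["translation","yaw"]}

```bash
mkdir -p pics
cat > h.py <<'E'
import numpy as np, cv2
from cell import telemetry, eyes, manip
from scipy.spatial.transform import Rotation as R
def grab(n):
    s=telemetry.read_state(); c=eyes.camera(n)
    if 'cam_to_world' in c: T=np.array(c['cam_to_world'])
    else:
        W=np.eye(4); W[:3,:3]=R.from_euler('xyz',s['eef_rot']).as_matrix(); W[:3,3]=s['eef_pos']
        T=W@np.array(c['T_tool_cam'])
    c['T']=T; c['K']=np.array([[c['fx'],0,c['cx']],[0,c['fy'],c['cy']],[0,0,1.]]); c['d']=np.array(c['dist_coeffs'],float)
    return c
def save(c,f): cv2.imwrite('pics/'+f,cv2.cvtColor(np.asarray(c['pixels']),cv2.COLOR_RGB2BGR))
def ray(c,uv):
    p=cv2.undistortPoints(np.array([[uv]],float),c['K'],c['d'])[0,0]
    d=c['T'][:3,:3]@np.array([p[0],-p[1],-1]); return c['T'][:3,3],d/np.linalg.norm(d)
def onz(c,uv,z):
    o,d=ray(c,uv); return o+d*(z-o[2])/d[2]
def tri(c1,u1,c2,u2):
    o1,d1=ray(c1,u1);o2,d2=ray(c2,u2)
    A=np.c_[d1,-d2]; t=np.linalg.lstsq(A,o2-o1,rcond=None)[0]
    p,q=o1+t[0]*d1,o2+t[1]*d2; return (p+q)/2,np.linalg.norm(p-q)
E
python3 - <<'E'
from h import *
import pickle
D={}
for n in('scene','top','wrist'):
    D[n]=grab(n); save(D[n],n+'0.png')
pickle.dump(D,open('D0.pkl','wb'))
a=[np.asarray(D[n]['pixels'])[:,:,::-1] for n in('scene','top')]
for n in D: print(n,D[n]['T'][:3,3].round(),D[n]['fx'])
print(telemetry.read_state())
E
```

```text
scene [ 843. -493.  990.] 402.6263534015169
top [ 430.   46. 1338.] 499.7496218098675
wrist [150. 532. 384.] 322.29061147440314
{'clock': 0.15, 'joints': array([ 1.09538985e+00,  3.00338348e-01,  1.52144729e+00,  3.28332177e-06,
        1.32068954e+00, -6.66120605e-02]), 'qd': array([-0.00169776, -0.00111731, -0.00180559,  0.00082387,  0.00162069,
        0.00018317]), 'effort': array([-3.87127693e-04, -5.31956649e+01, -3.52824783e+01,  7.07402732e-02,
        2.35302653e-02, -7.24056736e-05]), 'eef_pos': array([218.54223426, 504.49704311, 205.01574589]), 'eef_rot': array([-3.14071229e+00, -6.19169476e-05,  2.73279740e+00]), 'wrist_force': array([ 0.22509837, -0.42819272,  0.1241901 ]), 'moment': array([0.04775838, 0.00010308, 0.04238138]), 'finger_force': 0.0, 'finger_gap': 93.68185635949541}
```

View pics/scene0.png

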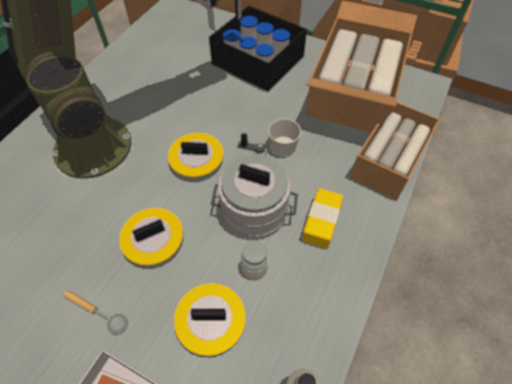

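View pics/top0.png

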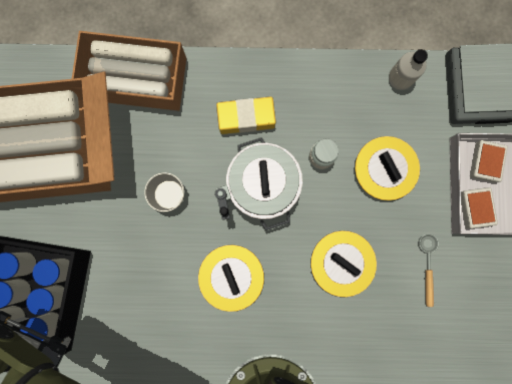

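The canister has the grey lid, at scene (254,175) and top (264,180). Three yellow look-alikes sit at top (388,168), (231,278) and (343,264), and they're not wanted. The clamp's dark knob is near top (222,205) and scene (245,142). Next, one close crop.

Run:
```python
from h import *
import pickle
D=pickle.load(open('D0.pkl','rb'))
a=np.asarray(D['top']['pixels'])[130:250,180:320,::-1]
b=np.asarray(D['scene']['pixels'])[110:250,190:310,::-1]
a=cv2.resize(a,(400,343),interpolation=cv2.INTER_CUBIC); b=cv2.resize(b,(400,467),interpolation=cv2.INTER_CUBIC)
o=np.zeros((467,800,3),np.uint8);o[:343,:400]=a;o[:,400:]=b
cv2.imwrite('pics/crop0.png',o)
for n,roi in(('top',(160,205,255,275)),('scene',(160,190,232,275))):
    im=np.asarray(D[n]['pixels']); m=(im.max(2)<50).astype(np.uint8)
    k=np.zeros_like(m);k[roi[0]:roi[1],roi[2]:roi[3]]=1; m*=k
    cs,_=cv2.findContours(m,0,1)
    for c in cs:
        if cv2.contourArea(c)>15: print(n,cv2.minAreaRect(c))
```

```text
top ((263.9630126953125, 178.3986053466797), (33.23741912841797, 5.6006364822387695), 83.9909896850586)
scene ((254.0444793701172, 174.857666015625), (30.901288986206055, 11.51341438293457), 17.35402488708496)
```

View pics/crop0.png

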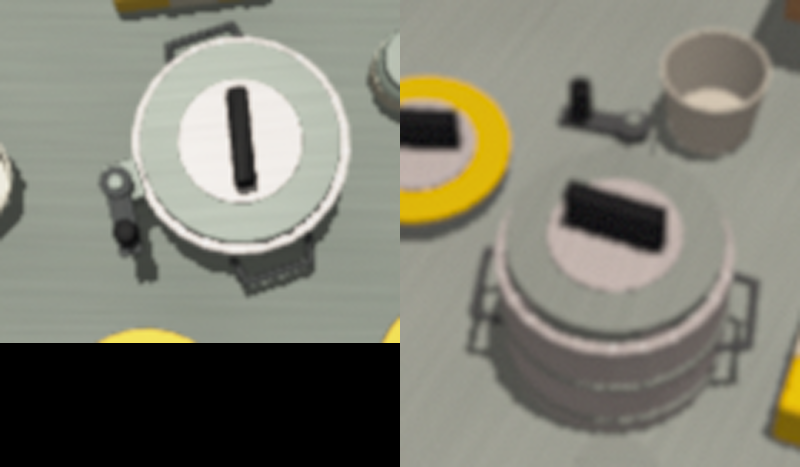

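Run:
```python
from h import *
import pickle
D=pickle.load(open('D0.pkl','rb'));t,s=D['top'],D['scene']
for n,a,b in(('grip',(264,178.7),(254,174.9)),('knobtop',(224.1,210.5),(244,135)),('pivot',(221,193.7),(259.6,147.2)),('inner disc',(264.1,179.4),(254.6,178.5))):
    p,e=tri(t,a,s,b); print(n,p.round(1),round(e,1))
# ends of fin in top at z ~195
for uv in((262.6,161),(266.2,195.7)): print(onz(t,uv,190).round(1))
print('rim',onz(t,(264.3,180.9),130), [onz(t,u,130).round() for u in((226.2,180.9),(302.4,180.9),(264.3,143),(264.3,218.5))])
print('deli',onz(t,(166,193),75),'jar',onz(t,(324,152),105))
```

```text
grip [569.2  28.  171.7] 3.4
knobtop [492.5 119.3 189.7] 3.9
pivot [534.1 129.6 151.5] 3.0
inner disc [570.   28.  156.5] 5.0
[606.9  31.1 190. ]
[526.3  21.8 190. ]
rim [567.38013288  25.56694849 130.        ] [array([566., 118., 130.]), array([569., -67., 130.]), array([661.,  27., 130.]), array([476.,  24., 130.])]
deli [539.39972367 273.48366264  75.        ] jar [ 644.80901764 -122.98327111  105.        ]
```

The crop confirms the grey lid with the black fin (crop (241,140), top (264,179)), with no yellow on it. The clamp pivot is at crop (117,182) and its knob at (126,232). The measured grip z of 172 matches 130+42, and the pivot is about 110 mm from the axis. I'll go above the lid.

Call:
play_rows(
  translation=[
    [0.02,-0.02,0.05],
    [0.05,-0.07,0.075],
    [0.085,-0.115,0.075],
    [0.12,-0.165,0.075],
    [0.16,-0.215,0.075],
    [0.19,-0.265,0.075],
    [0.225,-0.31,0.075],
    [0.26,-0.355,0.075],
    [0.295,-0.4,0.075],
    [0.33,-0.45,0.075],
    [0.35,-0.478,0.075],
    [0.35,-0.478,0.075],
  ],
  yaw=[0.05,0.1,0.15,0.2,0.25,0.3,0.35,0.4,0.45,0.5,0.524,0.524],
  hand=1,
  force=25,
)

```text
clock: 1.65
eef_pos: [569.2, 24.9, 279.5]
eef_rot: [3.142, -0.002, -3.029]
wrist_force: [-0.3, -0.4, -0.2]
finger_gap: 93.9
finger_force: 0.0
```

Run:
```python
from h import *
import pickle
s=telemetry.read_state();print(s['clock'],s['eef_pos'],s['eef_rot'],s['joints'].round(2))
c=grab('wrist');save(c,'w1.png');pickle.dump(c,open('w1.pkl','wb'));print(c['T'][:3,3])
```

```text
1.65 [569.1927006   24.86840951 279.46631496] [ 3.14151538e+00 -1.51064216e-03 -3.02903616e+00] [-0.02  0.3   1.35 -0.    1.49 -1.7 ]
[495.05352624  14.60127999 458.26242545]
```

View pics/w1.png

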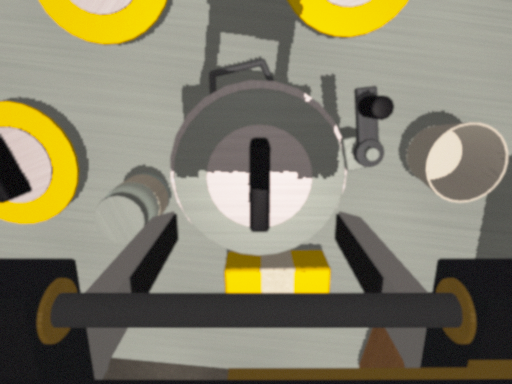

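The wrist view shows the grey lid's fin from (260,138) to (260,231), nearly vertical in the picture. The clamp knob top is at (379,106) and the pivot at (370,153).

Run:
```python
from h import *
import pickle
c=pickle.load(open('w1.pkl','rb'));D=pickle.load(open('D0.pkl','rb'));t=D['top']
im=np.asarray(c['pixels']);m=(im.max(2)<45).astype(np.uint8);m[:125]=0;m[240:]=0;m[:,:235]=0;m[:,285:]=0
cs,_=cv2.findContours(m,0,1);k=max(cs,key=cv2.contourArea);r=cv2.minAreaRect(k);print(r)
a=onz(c,(260,139),194.5);b=onz(c,(259.7,212),194.5);print('fin top',a,b)
print('fin mid (z172)',onz(c,r[0],172))
for n,z,w,tt in(('knobtop',188,(379,106),(224.1,210.5)),('pivot',160,(370,153),(221,193.7)),('grip',172,r[0],(264,178.7))):
    print(n,onz(c,w,z).round(1),tri(c,w,t,tt))
print('outer',onz(c,(261,167),150))
s=telemetry.read_state();print(s['eef_pos'],s['eef_rot'])
```

```text
((259.5, 183.5), (19.0, 91.0), 0.0)
fin top [526.87149035  21.69088156 194.5       ] [589.66390795  28.76514807 194.5       ]
fin mid (z172) [570.19521547  26.57719443 172.        ]
knobtop [489.9 115.4 188. ] (array([490.55200087, 118.62908909, 179.84348966]), np.float64(1.6821020613837294))
pivot [532.4 126.4 160. ] (array([532.84250108, 128.52423655, 154.30380641]), np.float64(0.4928400415431334))
grip [570.2  26.6 172. ] (array([566.47749343,  26.64996286, 185.15672097]), np.float64(1.3511539662798961))
outer [559.246415    27.02504949 150.        ]
[568.62539934  26.14979007 279.76652699] [ 3.14131877e+00 -1.23899770e-03 -3.02806987e+00]
```

Tool and fin are aligned to within 1 mm and 0.1°. I'll descend and grip.

Call:
play_rows(
  translation=[
    [0,0.0005,-0.03],
    [0,0.0005,-0.06],
    [0,0.0005,-0.09],
    [0,0.0005,-0.11],
    [0,0.0005,-0.121],
    [0,0.0005,-0.121],
    [0,0.0005,-0.121],
  ],
  yaw=[0,0,0,0,0,0,0],
)

```text
clock: 2.58
eef_pos: [568.9, 27.4, 160.4]
eef_rot: [-3.141, 0.001, -3.026]
wrist_force: [-0.5, -1.2, 0.1]
finger_gap: 94.1
finger_force: 0.0
```

Call:
play_rows(
  translation=[
    [0,0,0],
    [0,0,0],
    [0,0,0],
    [0,0,0],
    [0,0,0],
    [0,0,0],
    [0,0,0],
    [0,0,0],
  ],
  yaw=[0,0,0,0,0,0,0,0],
  hand=0,
  force=25,
)

```text
clock: 3.58
eef_pos: [568.6, 27.2, 159.5]
eef_rot: [3.141, 0.0, -3.026]
wrist_force: [-0.1, -0.1, 0.2]
finger_gap: 18.0
finger_force: 24.9
```

Gripped with an 18 mm gap, as it should be. Now a light press and the first small turn.

Call:
play_rows(
  translation=[
    [0,0,-0.002],
    [0,0,-0.002],
    [0,0,-0.002],
    [0,0,-0.002],
    [0,0,-0.002],
  ],
  yaw=[0,-0.04,-0.08,-0.12,-0.12],
)

```text
clock: 4.2
eef_pos: [569.6, 27.3, 159.4]
eef_rot: [-3.142, 0.004, 3.137]
wrist_force: [-1.2, 0.2, 13.0]
finger_gap: 19.0
finger_force: 26.6
```

Call:
play_rows(
  translation=[
    [0,0,0],
    [0,0,0],
    [0,0,0],
    [0,0,0],
  ],
  yaw=[-0.04,-0.08,-0.12,-0.12],
)

```text
clock: 4.7
eef_pos: [569.7, 27.3, 159.4]
eef_rot: [3.141, 0.004, 3.017]
wrist_force: [-0.2, 1.3, 12.9]
finger_gap: 19.5
finger_force: 27.2
```

Call:
play_rows(
  translation=[
    [0,0,0],
    [0,0,0],
    [0,0,0],
    [0,0,0],
  ],
  yaw=[-0.04,-0.08,-0.12,-0.12],
)

```text
clock: 5.2
eef_pos: [569.7, 27.2, 159.4]
eef_rot: [3.141, 0.004, 2.897]
wrist_force: [0.3, 0.0, 13.2]
finger_gap: 19.5
finger_force: 26.7
```

Call:
play_rows(
  translation=[
    [0,0,0],
    [0,0,0],
    [0,0,0],
    [0,0,0],
  ],
  yaw=[-0.04,-0.08,-0.12,-0.12],
)

```text
clock: 5.7
eef_pos: [569.7, 27.2, 159.4]
eef_rot: [3.14, 0.004, 2.777]
wrist_force: [-0.2, -0.3, 12.8]
finger_gap: 19.6
finger_force: 27.3
```

Call:
play_rows(
  translation=[
    [0,0,0],
    [0,0,0],
    [0,0,0],
    [0,0,0],
  ],
  yaw=[-0.04,-0.08,-0.12,-0.12],
)

```text
clock: 6.2
eef_pos: [569.7, 27.2, 159.4]
eef_rot: [3.14, 0.004, 2.657]
wrist_force: [0.3, 0.6, 12.9]
finger_gap: 19.5
finger_force: 26.6
```

Call:
play_rows(
  translation=[
    [0,0,0],
    [0,0,0],
    [0,0,0],
    [0,0,0],
  ],
  yaw=[-0.04,-0.08,-0.12,-0.12],
)

```text
clock: 6.7
eef_pos: [569.7, 27.2, 159.3]
eef_rot: [3.14, 0.003, 2.537]
wrist_force: [-0.1, -0.7, 12.0]
finger_gap: 19.5
finger_force: 26.2
```

Call:
play_rows(
  translation=[
    [0,0,0],
    [0,0,0],
    [0,0,0],
    [0,0,0],
  ],
  yaw=[-0.04,-0.08,-0.12,-0.12],
)

```text
clock: 7.2
eef_pos: [568.9, 27.5, 157.3]
eef_rot: [3.141, 0.0, 2.418]
wrist_force: [3.4, 1.9, -3.4]
finger_gap: 18.2
finger_force: 25.6
```

The lid dropped into the notch: the push force vanished and z fell. Pressing it home, 12 mm in all.

Call:
play_rows(
  translation=[
    [0,0,-0.003],
    [0,0,-0.006],
    [0,0,-0.009],
    [0,0,-0.011],
    [0,0,-0.011],
    [0,0,-0.011],
  ],
  yaw=[0,0,0,0,0,0],
)

```text
clock: 7.95
eef_pos: [569.1, 27.7, 147.4]
eef_rot: [3.14, 0.001, 2.418]
wrist_force: [-0.2, 5.9, 7.7]
finger_gap: 18.3
finger_force: 25.9
```

z is 147.4, exactly 12 mm below the riding height, so the lid is home. I'll release and lift toward the clamp.

Call:
play_rows(
  translation=[
    [0,0,0.001],
    [0,0,0.001],
    [0,0,0.001],
    [0,0,0.001],
    [0,0,0.001],
    [0,0,0.001],
  ],
  yaw=[0,0,0,0,0,0],
  hand=0.7,
)

```text
clock: 8.7
eef_pos: [568.6, 27.2, 147.4]
eef_rot: [-3.142, -0.0, 2.417]
wrist_force: [0.4, 0.8, 0.5]
finger_gap: 66.2
finger_force: 0.0
```

Call:
play_rows(
  translation=[
    [0,0,0.03],
    [0,0,0.06],
    [-0.01,0.02,0.09],
    [-0.03,0.05,0.11],
    [-0.06,0.08,0.11],
    [-0.08,0.11,0.11],
    [-0.088,0.126,0.11],
    [-0.088,0.126,0.11],
    [-0.088,0.126,0.11],
    [-0.088,0.126,0.11],
  ],
  yaw=[0,0,0,-0.1,-0.25,-0.4,-0.55,-0.59,-0.59,-0.59],
)

```text
clock: 9.95
eef_pos: [480.7, 153.0, 257.4]
eef_rot: [-3.141, 0.0, 1.828]
wrist_force: [0.2, -0.2, 0.2]
finger_gap: 66.0
finger_force: 0.0
```

Run:
```python
from h import *
import pickle
s=telemetry.read_state();print(s['clock'],s['eef_pos'],s['eef_rot'],s['joints'].round(2))
c=grab('wrist');save(c,'w2.png');t=grab('top');save(t,'top2.png');pickle.dump((c,t,grab('scene')),open('w2.pkl','wb'))
a=cv2.resize(np.asarray(t['pixels'])[140:240,190:310,::-1],(400,333),interpolation=cv2.INTER_CUBIC)
b=cv2.resize(np.asarray(c['pixels'])[:,:,::-1],(400,300))
cv2.imwrite('pics/c2.png',np.vstack([b,a[:300]]))
```

```text
9.95 [480.69507769 152.99195598 257.42022154] [-3.14149949e+00  2.33207856e-05  1.82750600e+00] [ 0.24  0.16  1.57 -0.    1.41 -0.02]
```

View pics/c2.png

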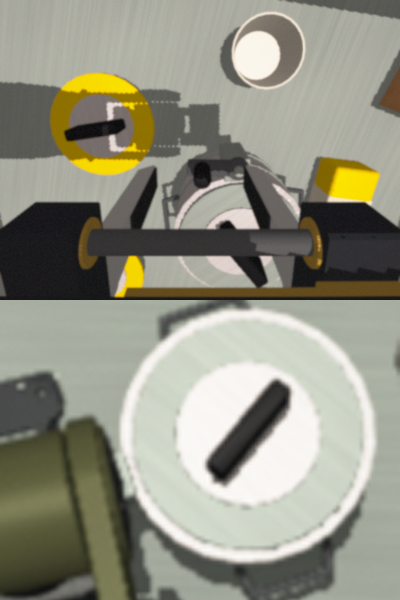

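The knob is at wrist pixel ~(259,226) and the pivot at ~(304,214). In the top view the lid sits flat, with the fin turned. I'll check the knob position against the earlier view.

Run:
```python
from h import *
import pickle
c,t,s=pickle.load(open('w2.pkl','rb'));w=pickle.load(open('w1.pkl','rb'))
im=np.asarray(c['pixels']);m=(im.max(2)<40).astype(np.uint8);m[:195]=0;m[245:]=0;m[:,:244]=0;m[:,275:]=0
for k in cv2.findContours(m,0,1)[0]:
    if cv2.contourArea(k)>20:print(cv2.boundingRect(k))
for uv in((258.6,222),(258.6,228),(258.6,232)): print(uv,onz(c,uv,188).round(1))
print(tri(c,(258.6,228),w,(379,106)))
a,b=tri(s,(0,0),t,(0,0))
for u in ((252.7,179.7),):pass
m=(np.asarray(s['pixels']).max(2)<50).astype(np.uint8);k=np.zeros_like(m);k[160:205,228:280]=1
for q in cv2.findContours(m*k,0,1)[0]:
    if cv2.contourArea(q)>15:print('scene',cv2.minAreaRect(q))
m=(np.asarray(t['pixels']).max(2)<50).astype(np.uint8);k=np.zeros_like(m);k[160:200,245:285]=1
for q in cv2.findContours(m*k,0,1)[0]:
    if cv2.contourArea(q)>15:print('top',cv2.minAreaRect(q))
```

```text
(247, 206, 23, 34)
(258.6, 222) [488.4 127.8 188. ]
(258.6, 228) [489.8 122.7 188. ]
(258.6, 232) [490.7 119.2 188. ]
(array([490.27869733, 118.88679283, 178.8706277 ]), np.float64(1.1416293273228997))
scene ((253.4241943359375, 177.81671142578125), (31.193286895751953, 8.280241012573242), 61.189208984375)
top ((265.47674560546875, 180.99945068359375), (5.6553263664245605, 31.729001998901367), 46.332218170166016)
```

Run:
```python
import numpy as np
P=np.array([532,130.]);s=np.array([480.7,153.0])
for th in [194.7]+list(range(200,300,8))+[296,299]:
    a=np.radians(th);u=np.array([np.cos(a),np.sin(a)]);t=np.array([-u[1],u[0]])
    print(th,((P+44*u-18*t-s)/1000).round(3),round(a-np.radians(194.7),2))
```

```text
194.7 [ 0.004 -0.017] 0.0
200 [ 0.004 -0.021] 0.09
208 [ 0.004 -0.028] 0.23
216 [ 0.005 -0.034] 0.37
224 [ 0.007 -0.041] 0.51
232 [ 0.01  -0.047] 0.65
240 [ 0.014 -0.052] 0.79
248 [ 0.018 -0.057] 0.93
256 [ 0.023 -0.061] 1.07
264 [ 0.029 -0.065] 1.21
272 [ 0.035 -0.068] 1.35
280 [ 0.041 -0.069] 1.49
288 [ 0.048 -0.07 ] 1.63
296 [ 0.054 -0.07 ] 1.77
296 [ 0.054 -0.07 ] 1.77
299 [ 0.057 -0.07 ] 1.82
```

Call:
play_rows(
  translation=[
    [0,0,0],
    [0,0,-0.02],
    [0,0,-0.045],
    [0,0,-0.07],
    [0,0,-0.09],
    [0,0,-0.097],
    [0,0,-0.097],
    [0,0,-0.097],
  ],
  yaw=[0,0,0,0,0,0,0,0],
  hand=0,
)

```text
clock: 11.1
eef_pos: [481.0, 153.2, 161.3]
eef_rot: [3.14, 0.0, 1.827]
wrist_force: [-0.6, -0.0, 0.2]
finger_gap: 0.6
finger_force: 0.0
```

Call:
play_rows(
  translation=[
    [0.002,-0.009,0],
    [0.004,-0.017,0],
    [0.004,-0.021,0],
    [0.004,-0.028,0],
    [0.005,-0.034,0],
    [0.007,-0.041,0],
    [0.01,-0.047,0],
    [0.014,-0.052,0],
    [0.018,-0.057,0],
    [0.018,-0.057,0],
  ],
  yaw=[0,0,0.09,0.23,0.37,0.51,0.65,0.79,0.93,0.93],
)

```text
clock: 12.35
eef_pos: [498.8, 95.5, 160.5]
eef_rot: [3.142, 0.0, 2.755]
wrist_force: [-0.8, -0.5, -0.1]
finger_gap: 0.5
finger_force: 0.0
```

Call:
play_rows(
  translation=[
    [0.005,-0.004,0],
    [0.011,-0.008,0],
    [0.017,-0.011,0],
    [0.023,-0.012,0],
    [0.027,-0.013,0],
    [0.03,-0.013,0],
    [0.033,-0.013,0],
    [0.033,-0.013,0],
    [0.033,-0.013,0],
  ],
  yaw=[0.14,0.28,0.42,0.56,0.63,0.7,0.75,0.75,0.75],
)

```text
clock: 13.48
eef_pos: [531.5, 83.1, 160.4]
eef_rot: [-3.142, 0.0, -2.779]
wrist_force: [-0.5, -1.3, -0.4]
finger_gap: 0.4
finger_force: 0.7
```

Run:
```python
from h import *
c=grab('scene');t=grab('top')
b=cv2.resize(np.asarray(c['pixels'])[100:250,180:330,::-1],(400,400),interpolation=cv2.INTER_CUBIC)
a=cv2.resize(np.asarray(t['pixels'])[130:250,190:310,::-1],(400,400),interpolation=cv2.INTER_CUBIC)
cv2.imwrite('pics/c3.png',np.hstack([a,b]))
```

```text
(no output)
```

View pics/c3.png

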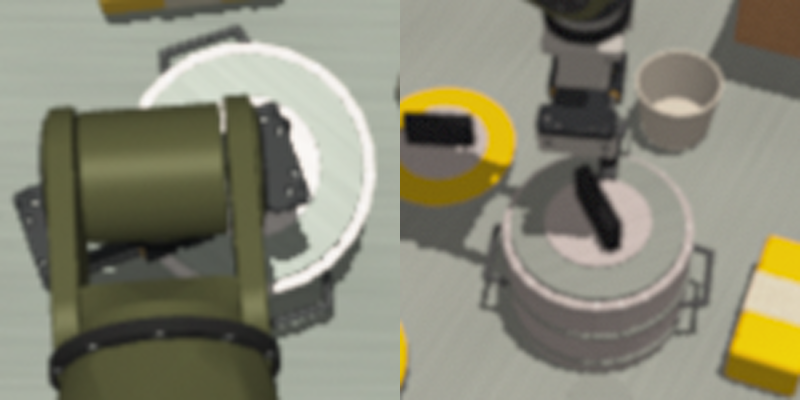

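The knob (crop (607,165)) is with the fingers over the lid, but there's no stop force yet. I'll push on along the tangent in small steps.

Call:
play_rows(
  translation=[
    [0.002,0.001,0],
    [0.004,0.0015,0],
    [0.004,0.0015,0],
    [0.004,0.0015,0],
  ],
  yaw=[0,0,0,0],
)

```text
clock: 14.08
eef_pos: [533.2, 83.7, 160.3]
eef_rot: [3.141, -0.007, -2.777]
wrist_force: [-23.0, -11.0, 11.2]
finger_gap: 0.4
finger_force: 13.0
```

Call:
play_rows(
  translation=[
    [0.002,0.001,0],
    [0.003,0.001,0],
    [0.003,0.001,0],
    [0.003,0.001,0],
  ],
  yaw=[0,0,0,0],
)

```text
clock: 14.58
eef_pos: [533.6, 83.8, 160.2]
eef_rot: [3.141, -0.014, -2.777]
wrist_force: [-47.0, -18.6, 24.0]
finger_gap: 0.7
finger_force: 25.1
```

That's the firm stop: force rose to 50 N with no motion, and the knob computes to (550,90), where 1.57–1.62 should put it. I'll back off, lift and look.

Call:
play_rows(
  translation=[
    [-0.007,-0.0025,0],
    [-0.02,-0.008,0],
    [-0.032,-0.012,0],
    [-0.032,-0.012,0.03],
    [-0.032,-0.012,0.08],
    [-0.06,0.02,0.12],
    [-0.1,0.07,0.12],
    [-0.13,0.12,0.12],
    [-0.15,0.17,0.12],
    [-0.17,0.22,0.12],
    [-0.18,0.25,0.12],
    [-0.18,0.25,0.12],
  ],
  yaw=[0,0,0,0,0,0,0,0,0,0,0,0],
)

```text
clock: 16.08
eef_pos: [357.7, 337.0, 280.3]
eef_rot: [3.141, -0.0, -2.774]
wrist_force: [-0.4, -1.0, 0.2]
finger_gap: 0.6
finger_force: 0.0
```

Run:
```python
from h import *
import pickle
c=grab('scene');t=grab('top');pickle.dump((c,t),open('w4.pkl','wb'))
b=cv2.resize(np.asarray(c['pixels'])[100:280,180:360,::-1],(400,400),interpolation=cv2.INTER_CUBIC)
a=cv2.resize(np.asarray(t['pixels'])[130:250,190:310,::-1],(400,400),interpolation=cv2.INTER_CUBIC)
cv2.imwrite('pics/c4.png',np.hstack([a,b]))
```

```text
(no output)
```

View pics/c4.png

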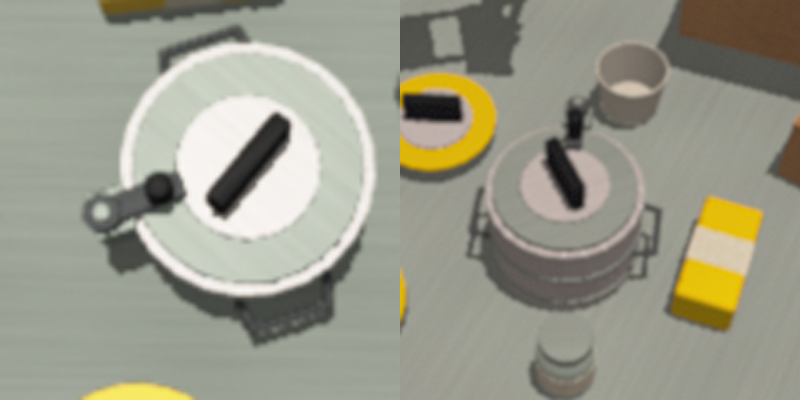

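The clamp bar (crop pivot (101,212), knob (160,187)) lies over the disc pointing at the axis. The lid is flat, the bystanders haven't moved and the robot is clear. Handing in.

```bash
python3 -c "
from cell import manip
print(manip.sign_off())"
```

```text
the job is handed in; nothing more can be done
None
```

The lid is fully home (it dropped the full 12 mm), the clamp is swung over it to its stop and released, and the job was handed in at about 16 s with the jar, tub and cheese untouched.

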